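# Refill the counter's gravity-feed can rack

## Robot

A 7-joint arm with a two-finger parallel gripper is mounted at the origin on the work surface. World frame = base frame: x ahead of the robot, y to its left, z up, the work surface at z = 0. Lengths are in m, angles in rad, forces in N, time in s.
With the tool pointing down it reaches from about 0.4 to 0.875 m from the base axis. Payload 19.3 kg.
Tool frame: the origin (TCP) lies midway between the tips of the shut fingers; the grasp point (between the pads) lies 19 mm behind it; z points along the fingers, y is the line along which they close (so a half turn about z gives the same grasp; the last joint's range is limited). The gripper opens to 85 mm and grips with 20 to 120 N. Pads are 22 mm wide; open, the fingers measure 114 mm over their backs; the gripper's body (76 mm by 85 mm) begins 54 mm behind the grasp point. The pads swing forward as they close: fully open they stand 13 mm farther back than shut.
Start: joints at [1.104, 0.521, -0.036, 1.599, 0.021, 1.021, -0.113], TCP at [0.242, -0.576, 0.231] pointing down, gripper open.
Joint ranges: [-2.91, 2.91], [-0.3, 2.13], [-1.5, 1.42], [0.17, 2.43], [-1.26, 4.41], [0.16, 1.93], [-2.52, 2.52]. Speed limits (rad/s): [1.89, 1.89, 2.39, 2.39, 3.01, 3.01, 3.01].

## Interface

Orientations are given as a unit quaternion [x, y, z, w].
In Python, from workcell import sensors, vision, r gives the robot as it stands.
- The arm moves only by the tool carry_out, never from a script. Its argument "moves" is a list of rows, each an object of numbers: "tx", "ty", "tz": the shift along the tool's x, y, z in units of 40 mm (1.0 is 40 mm); "roll": the turn about the tool's z in units of 6 degrees (1.0 is 6 degrees). In form: [{"tx": .., "ty": .., "tz": .., "roll": ..}, ...]. A call has 1 to 12 rows; each row shifts and turns the commanded pose from where the row before left it, along the tool's axes as they then stand; what a row does not reach is not made up. A row lasts 1/8 s, in which the tool goes at most 62.5 mm and 10.7 degrees, less where a joint would pass 70% of its speed; a pose out of reach is approached as far as the arm can. A call is refused whole if a number of a shift passes 1 or a number of a turn 1, either way. A call with a gripper value outside its range is refused whole. "hand" is the opening, from 0 (shut) to 1 (fully open), set as the call begins (left out, the last holds). The fingers move at their own pace and stop on an object; "squeeze" is the grip in N (left out, the last holds). Time passes only in rows, so rows that do not move let the fingers close. It gives the time, the measured TCP pose, the force, the opening and the grip force at its end, in the units of the state.
- sensors.sense(): the state, without advancing time (a new reading comes with each control period).
- vision.camera(name): name is "side" or "top" or "wrist"; returns the picture (384x512x3 uint8, blue, green, red); there is no depth.
- vision.get_calibration(name): a dict with "K" (3x3 intrinsics, pixels), "R" (3x3) and "t" (3): a world point X has camera coordinates R X + t. Camera axes: x right, y down, z forward; pixel columns grow to the right and rows downward; lengths in m; the calibration is good to about 2 mm. A picture is of the moment at which its call begins: read the wrist's pose just before it. get_calibration takes no time and is no camera call; for the wrist camera it gives the pose at the moment of the call.
- r.sign_off(): hands the job in; it is judged then, once.
The state is a dict: "clock": time; "joint_pos": joint angles; "dq": joint speeds; "effort": joint torques, N m; "ee_pos": TCP position; "tcp_rot": TCP orientation; "wrist_force": force on the tool from outside, world axes, zero at the start; "torque": the same for the moment, N m; "finger_gap": finger opening in m; "finger_force": force on a finger pad.
Only numpy, scipy, OpenCV 4.12 (cv2) and the standard library are available. Lean on these libraries where they do the work, as an engineer would, in place of code of your own. Each camera call takes 0.05 s, during which the arm holds its last target. There are 200 camera calls.

## Task

Refill the gravity-feed can rack on the counter with the three cans lying in the tray, so that the thinnest comes out first, then the middle one, then the thickest: put them one at a time on their sides into the open loading bay at the rack's high end and let each roll down to the exit before the next. Then press the cover's grey release tab down and, keeping it down, slide the clear cover fully shut over the loading bay until the tab springs up again. Do not disturb the bowl, carton and jar.

Things in the scene. Friction and masses are not known exactly. Their poses are not given: they have to be found in the camera images.
- rack: fixed white can rack, 316 mm long (y), 107 mm wide (x; 118 mm with the catch strip on its -x side), walls 85 mm high. Origin: centre of its underside, z up. Between the walls a lane 87 mm wide runs along y (the walls' top 8 mm flare out 7 mm a side). Lane floor: height 0.041 - 0.14*y m over the origin, falling to +y. Low wall at the high end: inner face y = -0.150, top 72 mm
- exit (a point): foot of the end stop at the lane's low end, on the floor at (0, 0.150, 0.020) in the rack's frame; axes as the rack's. Cans lie across the lane (length along the rack's x), roll to +y and halt at this stop, which is 30 mm high. At rest the thin can's centre is at about rack y = 0.130, then the middle's at 0.085, the thick's at 0.030
- bay (a point): middle of the loading bay, on the lane's sloping floor, at (0, -0.075, 0.0515) in the rack's frame; axes as the rack's. With the cover open the bay is open above from rack y = -0.150 to 0.012
- tab_pad (a point): middle of the upper face of the grey release tab on the cover, 129 mm over the rack's underside with the tab up; axes as the rack's. The pad is 42 mm (x) by 46 mm (y). A rib along its -y edge (inner face 23 mm from the pad's middle) stands 9 mm above it; a fingertip may push on it. The tab travels with the cover
- cover (a joint): slide of the clear cover, level, along the rack's -y: 0 = open (over rack y 0.012 to 0.152), 0.140 m = fully shut, at its end stop. Starts within 3 mm of open. Roof 112 (underside) to 115 mm above the rack's underside. Friction 1.5 N. Notches lock it all along the way unless the tab is held down; fully shut, the released tab springs up and locks it
- tab (a joint): how far the release tab is pressed straight down into the cover: 0 = up (locked), 0.007 m = fully down against its stop (free). It frees the catch from 0.004 m on; spring, 1.5 N to start and 5 N fully down
- tray: fixed shallow blue stock tray, 130 mm (x) by 340 mm (y), floor 5 mm thick, rim 10 mm high over the counter. Origin at the centre of its underside. The cans lie in it along its x, side by side at y = -0.1, 0 and +0.1 m, in any order, each between two ribs 3 mm high
- thin_can (a point): centre of the thin can (half-way along it, on its axis): a plain metal can with a paper band, 40 mm in diameter and 78 mm long, 70 to 140 g. It lies on its side in the tray, resting on the tray's floor; its own x axis runs along its length. It rolls freely.
- middle_can (a point): centre of the middle can (half-way along it, on its axis): a plain metal can with a paper band, 50 mm in diameter and 78 mm long, 110 to 220 g. It lies on its side in the tray, resting on the tray's floor; its own x axis runs along its length. It rolls freely.
- thick_can (a point): centre of the thick can (half-way along it, on its axis): a plain metal can with a paper band, 60 mm in diameter and 78 mm long, 170 to 340 g. It lies on its side in the tray, resting on the tray's floor; its own x axis runs along its length. It rolls freely.
- bowl: white ceramic bowl, 100 mm wide, 45 mm high, origin under its centre; leave it alone
- carton: cardboard carton 60 x 100 x 50 mm, origin under its centre; leave it alone
- jar: closed glass jar, 60 mm wide, 80 mm high, origin under its centre; leave it alone
Things that resemble listed ones, but are neither listed nor needed, are in the scene too. What is shaped like the part that bears thick_can but green is not meant. Leave any purple look-alike of the part that bears middle_can alone.

How it is judged:
By the outcome, as a careful person would: the job done as asked, in the order asked, and still so for the second after the job is handed in, with the robot touching nothing.
It also fails if it takes over 72 s, if anything falls off the work surface, if the arm or the gripper's body presses on something with over 40 N, if the wrist force passes 120 N, or if a joint passes its speed limit or range.

## Working session

There is one attempt and no reset: what is moved stays moved. The work goes in short steps, Python scripts to look and compute and a tool call to move; the robot and the scene stay as the last step left them, time stands still between calls to the robot, and variables do not carry over. Pictures are saved under pics/ and viewed, at most 10 in all, crops included, and the job is handed in when it is done.

Besides the shell and the picture viewer there is one more tool, called after "Request:" as name(argument=value, ...), one argument or row to a line, values as JSON. carry_out: Moves the arm, as the interface text tells. Its arguments: {"type":"object","properties":{"moves":{"type":"array","items":{"type":"object","properties":{"tx":{"type":"number"},"ty":{"type":"number"},"tz":{"type":"number"},"roll":{"type":"number"}}}},"hand":{"type":"number"},"squeeze":{"type":"number"}},"required":["moves"]}

```bash
mkdir -p pics; ls; python3 - <<'E'
from workcell import sensors, vision, r
import cv2,numpy as np
s=sensors.sense(); print(s['clock'],s['ee_pos'],s['tcp_rot'])
a=vision.camera('top');b=vision.camera('side')
cv2.imwrite('pics/top0.png',a);cv2.imwrite('pics/side0.png',b)
for n in('top','side'):
  c=vision.get_calibration(n);print(n,c)
E
```

```text
pics
0.0 [ 0.24141189 -0.5761536   0.23074512] [ 9.80380886e-01  1.97111692e-01 -1.33467760e-04 -5.30257551e-04]
top {'K': array([[367.60578214,   0.        , 258.79721139],
       [  0.        , 367.60578214, 189.48433807],
       [  0.        ,   0.        ,   1.        ]]), 'R': array([[-0.02370641, -0.99943488,  0.02383105],
       [-0.98513647,  0.01929732, -0.1706861 ],
       [ 0.17012977, -0.02752319, -0.98503723]]), 't': array([-0.03055836,  0.57209356,  1.06204932])}
side {'K': array([[488.90510657,   0.        , 258.84022538],
       [  0.        , 488.90510657, 185.81859476],
       [  0.        ,   0.        ,   1.        ]]), 'R': array([[-0.99974345, -0.0221626 , -0.00467551],
       [-0.01390402,  0.76343098, -0.64573975],
       [ 0.0178807 , -0.64550907, -0.76354327]]), 't': array([0.55625684, 0.1064546 , 1.65903408])}
```

View pics/top0.png

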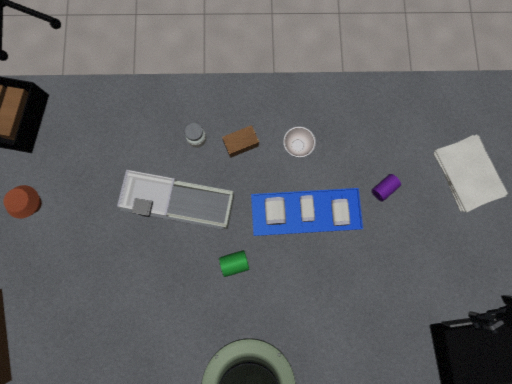

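View pics/side0.png

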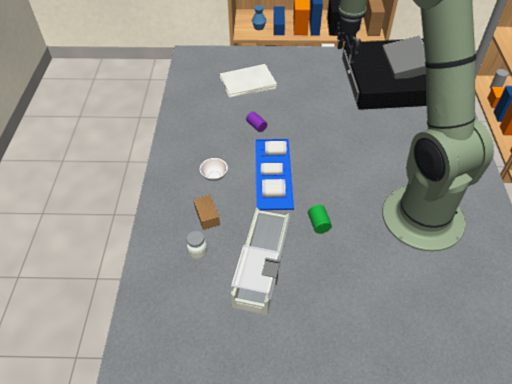

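The top view shows the tray (blue, ~(306,212)) with white cans at (275,210), (307,208) and (341,212). The rack spans (118–233, 170–228), with its grey tab at (143,207). The green (234,263) and purple (386,187) cylinders lie outside the tray and are look-alikes to leave alone.

```bash
cat > h.py <<'E'
import cv2,numpy as np
from workcell import sensors, vision, r
def cast(n,uv,z,c=None):
    c=c or vision.get_calibration(n); d=c['R'].T@np.linalg.inv(c['K'])@np.array([*uv,1.]); o=-c['R'].T@c['t']
    return o+d*(z-o[2])/d[2]
def proj(n,X,c=None):
    c=c or vision.get_calibration(n); p=c['K']@(c['R']@np.asarray(X,float)+c['t']); return p[:2]/p[2]
def tri(a,b):
    M=[]
    for n,uv in(('top',a),('side',b)):
        c=vision.get_calibration(n);P=c['K']@np.c_[c['R'],c['t']]
        M.append(P)
    X=cv2.triangulatePoints(M[0],M[1],np.array(a,float).reshape(2,1),np.array(b,float).reshape(2,1)).ravel()
    return X[:3]/X[3]
def big(m): return max(cv2.findContours(m.astype(np.uint8),0,1)[0],key=cv2.contourArea)
E
python3 - <<'E'
from h import *
a=cv2.imread('pics/top0.png');b=cv2.imread('pics/side0.png')
R={}
for n,im in(('top',a),('side',b)):
    hsv=cv2.cvtColor(im,cv2.COLOR_BGR2HSV)
    blue=cv2.inRange(hsv,(105,120,60),(125,255,255))
    c=big(blue>0); c=cv2.convexHull(c); m=np.zeros(blue.shape,np.uint8); cv2.drawContours(m,[c],-1,1,-1)
    rc=cv2.boxPoints(cv2.minAreaRect(c)); P=np.array([cast(n,p,.007)[:2] for p in rc]);
    wr=np.array([cast(n,p[0],.008)[:2] for p in c],np.float32)
    print(n,'tray',cv2.minAreaRect(wr))
    w=(m>0)&(hsv[...,1]<90)&(hsv[...,2]>90)
    L=[]
    for k in cv2.findContours(w.astype(np.uint8),0,1)[0]:
        if cv2.contourArea(k)>60:
            rr=cv2.minAreaRect(k);L.append((rr,))
            print(n,[np.round(q,1) for q in rr], [cast(n,rr[0],z).round(4)[:2] for z in(.025,.03,.035)])
cv2.imwrite('pics/c1.png',cv2.resize(a[160:240,105:365],None,fx=3,fy=3,interpolation=2))
cv2.imwrite('pics/c2.png',cv2.resize(b[130:320,220:310],None,fx=3.1,fy=3.1,interpolation=2))
E
```

```text
top tray ((0.5073083639144897, -0.190754234790802), (0.13150320947170258, 0.34108924865722656), 2.208280086517334)
top [array([340.2, 211.8]), array([26.2, 16.7]), np.float64(84.8)] [array([ 0.5011, -0.2926]), array([ 0.5006, -0.2913]), array([ 0.5001, -0.29  ])]
top [array([274.8, 210.3]), array([26.8, 19.7]), np.float64(85.9)] [array([ 0.5098, -0.0912]), array([ 0.5093, -0.0908]), array([ 0.5087, -0.0905])]
top [array([307. , 207.9]), array([25.8, 13.2]), np.float64(85.6)] [array([ 0.5152, -0.1905]), array([ 0.5146, -0.1897]), array([ 0.514 , -0.1889])]
side tray ((0.5087974071502686, -0.19028325378894806), (0.13090594112873077, 0.3442555367946625), 2.2089195251464844)
side [array([273.5, 187.5]), array([17., 23.]), np.float64(90.0)] [array([ 0.5071, -0.1013]), array([ 0.5072, -0.0971]), array([ 0.5073, -0.0929])]
side [array([271.5, 168. ]), array([10., 21.]), np.float64(90.0)] [array([ 0.5146, -0.1936]), array([ 0.5147, -0.1891]), array([ 0.5147, -0.1845])]
side [array([275.5, 147.5]), array([13., 21.]), np.float64(90.0)] [array([ 0.5001, -0.2982]), array([ 0.5002, -0.2933]), array([ 0.5003, -0.2883])]
```

View pics/c1.png

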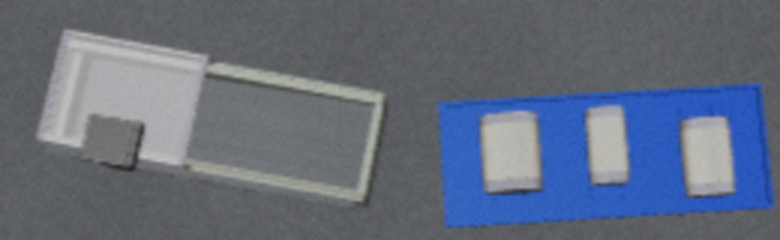

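View pics/c2.png

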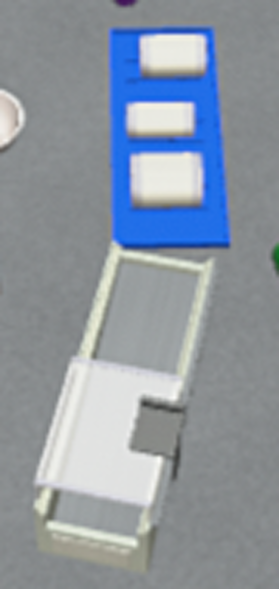

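The crops confirm three cans in the tray: thick (510,152 in the crop), thin (607,145) and middle (707,156), all with white paper bands and different widths. The green and purple cylinders are not in the tray. The rack's high-end corners are at (385,95) and (362,203), the cover's corners at (65,30), (208,56) and (188,165), and the tab's centre at (114,141).

```bash
python3 - <<'E'
from h import *
t=lambda u,v:(105+(u+.5)/3-.5,160+(v+.5)/3-.5)
s=lambda u,v:(220+(u+.5)/3.1-.5,130+(v+.5)/3.1-.5)
H=dict(hx=((385,95),(118,243),.085),lx=((362,203),(213,260),.085),cpx=((65,30),None,.115),cp2=((208,56),(75,358),.115),cp3=((188,165),(184,378),.115),tab=((114,141),(158,427),.129))
W={}
for k,(a,b,z) in H.items():
    W[k]=cast('top',t(*a),z); print(k,W[k].round(4), tri(t(*a),s(*b)).round(4) if b else '', cast('side',s(*b),z).round(4) if b else '')
M=dict(hx=(.0535,-.158),lx=(-.0535,-.158))
ang=lambda a,b:np.degrees(np.arctan2(*(W[a]-W[b])[:2]))
print('y-axis tilt',ang('cpx','cp2'),'cross',np.degrees(np.arctan2((W['hx']-W['lx'])[1],(W['hx']-W['lx'])[0])),np.degrees(np.arctan2((W['cp2']-W['cp3'])[1],(W['cp2']-W['cp3'])[0])))
print(np.linalg.norm(W['hx']-W['lx']),np.linalg.norm(W['cpx']-W['cp2']),np.linalg.norm(W['cp3']-W['cp2']))
for n,A in(('wrist',0),): print(vision.get_calibration('wrist'))
E
```

```text
hx [0.5612 0.0335 0.085 ] [0.5599 0.0339 0.0817] [0.5588 0.0368 0.085 ]
lx [0.4569 0.0567 0.085 ] [0.459  0.0565 0.0839] [0.4602 0.0571 0.085 ]
cpx [0.6246 0.3344 0.115 ]  
cp2 [0.5969 0.1992 0.115 ] [0.5963 0.1993 0.1147] [0.596  0.1996 0.115 ]
cp3 [0.4936 0.2161 0.115 ] [0.4924 0.2172 0.1107] [0.4916 0.2202 0.115 ]
tab [0.5157 0.2811 0.129 ] [0.516  0.2815 0.1276] [0.5161 0.2824 0.129 ]
y-axis tilt 11.577183487526467 cross -12.536532585841446 -9.306971169516142
0.10682457934164279 0.13806719787976454 0.1046192104313182
{'K': array([[306.53773845,   0.        , 257.49970235],
       [  0.        , 306.53773845, 190.49802027],
       [  0.        ,   0.        ,   1.        ]]), 'R': array([[ 3.85812096e-01, -9.22577065e-01, -7.65364777e-04],
       [-8.82368279e-01, -3.69239193e-01,  2.91699570e-01],
       [-2.69397936e-01, -1.11865889e-01, -9.56509684e-01]]), 't': array([-0.62551369, -0.03775907,  0.37920385])}
```

Request:
carry_out(
  hand=1,
  squeeze=40,
  moves=[
    {"tx": 0.835, "ty": -0.522},
    {"tx": 0.835, "ty": -0.522},
    {"tx": 0.835, "ty": -0.522},
    {"tx": 0.835, "ty": -0.522},
    {"tx": 0.835, "ty": -0.522},
    {"tx": 0.835, "ty": -0.522},
    {"tx": 0.835, "ty": -0.522},
    {"tx": 0.835, "ty": -0.522},
    {"tx": 0.835, "ty": -0.522},
    {"tx": 0.835, "ty": -0.522},
    {"tx": 0.835, "ty": -0.522},
    {"tx": 0.835, "ty": -0.522},
  ],
)

```text
invalid input at $.moves[0]: expected keys tx, ty, tz, roll
```

Request:
carry_out(
  moves=[
    {"roll": 0.855},
    {"roll": 0.855},
    {"roll": 0.855},
    {"roll": 0.855},
    {},
  ],
)

```text
invalid input at $.moves[0]: expected keys tx, ty, tz, roll
```

```bash
cat >> h.py <<'E'
def rel(X,yaw=None):
    from scipy.spatial.transform import Rotation as Ro
    s=sensors.sense(); A=Ro.from_quat(s['tcp_rot']).as_matrix(); y=np.degrees(np.arctan2(A[1,0],A[0,0]))
    print('t',round(s['clock'],2),'tcp',np.round(s['ee_pos'],4),'yaw',y.round(2),'tilt',A[:2,2].round(4))
    print('units',(A.T@(np.asarray(X)-s['ee_pos'])/.04).round(3), 'roll',None if yaw is None else round((y-yaw)/6,3))
E
python3 - <<'E'
from h import *
rel((.5145,-.190,.1),2.2)
c=vision.get_calibration('wrist');w=vision.camera('wrist');cv2.imwrite('pics/w1.png',w)
for n,X in dict(thin=(.5145,-.19,.025),mid=(.5005,-.2915,.03),thick=(.509,-.0908,.035)).items(): print(n,proj('wrist',X,c).round(1))
E
```

```text
t 0.1 tcp [ 0.2414 -0.5762  0.2308] yaw 22.74 tilt [-0.0005  0.0009]
units [10.029 -6.262  3.275] roll 3.423
thin [ -66.8 -343.2]
mid [  55.6 -257.7]
thick [-226.5 -430.5]
```

View pics/w1.png

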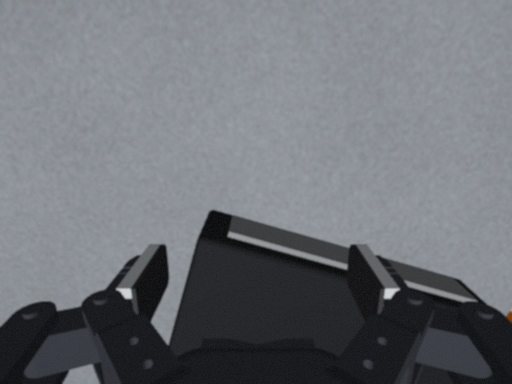

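The moves were refused because each row needs all four keys, so the wrist view still shows only the start position. I'll resend them complete.

Request:
carry_out(
  hand=1,
  squeeze=40,
  moves=[
    {"tx": 0.835, "ty": -0.522, "tz": 0, "roll": 0},
    {"tx": 0.835, "ty": -0.522, "tz": 0, "roll": 0},
    {"tx": 0.835, "ty": -0.522, "tz": 0, "roll": 0},
    {"tx": 0.835, "ty": -0.522, "tz": 0, "roll": 0},
    {"tx": 0.835, "ty": -0.522, "tz": 0, "roll": 0},
    {"tx": 0.835, "ty": -0.522, "tz": 0, "roll": 0},
    {"tx": 0.835, "ty": -0.522, "tz": 0, "roll": 0},
    {"tx": 0.835, "ty": -0.522, "tz": 0, "roll": 0},
    {"tx": 0.835, "ty": -0.522, "tz": 0, "roll": 0},
    {"tx": 0.835, "ty": -0.522, "tz": 0, "roll": 0},
    {"tx": 0.835, "ty": -0.522, "tz": 0, "roll": 0},
    {"tx": 0.835, "ty": -0.522, "tz": 0, "roll": 0},
  ],
)

```text
clock: 1.65
ee_pos: [0.5149, -0.1893, 0.2312]
tcp_rot: [0.98, 0.197, -0.0, -0.0]
wrist_force: [0.7, -1.1, -0.6]
finger_gap: 0.0852
finger_force: 0.0
```

Request:
carry_out(
  moves=[
    {"tx": 0, "ty": 0, "tz": 0, "roll": 0.855},
    {"tx": 0, "ty": 0, "tz": 0, "roll": 0.855},
    {"tx": 0, "ty": 0, "tz": 0, "roll": 0.855},
    {"tx": 0, "ty": 0, "tz": 0, "roll": 0.855},
    {"tx": 0, "ty": 0, "tz": 0, "roll": 0},
  ],
)

```text
clock: 2.28
ee_pos: [0.5143, -0.1904, 0.2312]
tcp_rot: [1.0, 0.02, -0.0, 0.0]
wrist_force: [-0.3, -0.1, 1.4]
finger_gap: 0.0857
finger_force: 0.0
```

```bash
python3 - <<'E'
from h import *
rel((.5145,-.190,.1),2.2)
c=vision.get_calibration('wrist');w=vision.camera('wrist');cv2.imwrite('pics/w2.png',w)
for n,X in dict(thin=(.5145,-.19,.025),mid=(.5005,-.2915,.03),thick=(.509,-.0908,.035)).items(): print(n,proj('wrist',X,c).round(1))
E
```

```text
t 2.27 tcp [ 0.5143 -0.1904  0.2312] yaw 2.25 tilt [-0.0004 -0.    ]
units [ 0.008 -0.009  3.279] roll 0.008
thin [256.3 164. ]
mid [343.3 180. ]
thick [168.3 167.3]
```

View pics/w2.png

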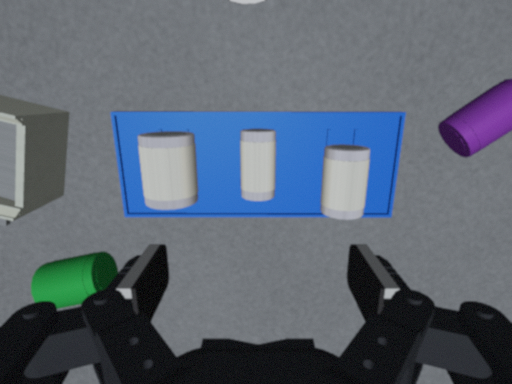

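The wrist view shows the thin can at (258,164), matching the prediction of (256,164) and aligned with the tool. I'll descend and grip it.

Request:
carry_out(
  moves=[
    {"tx": 0, "ty": 0, "tz": 0.8, "roll": 0},
    {"tx": 0, "ty": 0, "tz": 0.8, "roll": 0},
    {"tx": 0, "ty": 0, "tz": 0.8, "roll": 0},
    {"tx": 0, "ty": 0, "tz": 0.8, "roll": 0},
    {"tx": 0, "ty": 0, "tz": 0.8, "roll": 0},
    {"tx": 0, "ty": 0, "tz": 0.8, "roll": 0},
    {"tx": 0, "ty": 0, "tz": 0.5, "roll": 0},
    {"tx": 0, "ty": 0, "tz": 0.25, "roll": 0},
    {"tx": 0, "ty": 0, "tz": 0, "roll": 0},
  ],
)

```text
clock: 3.45
ee_pos: [0.5142, -0.1904, 0.0091]
tcp_rot: [1.0, 0.02, -0.0, -0.0]
wrist_force: [-0.7, -0.3, 0.8]
finger_gap: 0.0853
finger_force: 0.0
```

Request:
carry_out(
  hand=0,
  squeeze=30,
  moves=[
    {"tx": 0, "ty": 0, "tz": 0, "roll": 0},
    {"tx": 0, "ty": 0, "tz": 0, "roll": 0},
    {"tx": 0, "ty": 0, "tz": 0, "roll": 0},
    {"tx": 0, "ty": 0, "tz": 0, "roll": 0},
    {"tx": 0, "ty": 0, "tz": 0, "roll": 0},
    {"tx": 0, "ty": 0, "tz": 0, "roll": 0},
  ],
)

```text
clock: 4.2
ee_pos: [0.5147, -0.1906, 0.01]
tcp_rot: [1.0, 0.019, 0.0, 0.0]
wrist_force: [-1.3, 0.9, 9.1]
finger_gap: 0.0389
finger_force: 29.1
```

Request:
carry_out(
  moves=[
    {"tx": 0, "ty": 0, "tz": -0.5, "roll": 0},
    {"tx": 0, "ty": 0, "tz": -0.95, "roll": 0},
    {"tx": 0, "ty": 0, "tz": -0.95, "roll": 0},
    {"tx": 0, "ty": 0, "tz": -0.95, "roll": 0},
    {"tx": 0, "ty": 0, "tz": -0.95, "roll": 0},
    {"tx": 0, "ty": 0, "tz": -0.95, "roll": 0},
    {"tx": 0, "ty": 0, "tz": 0, "roll": 0},
  ],
)

```text
clock: 5.08
ee_pos: [0.5154, -0.1909, 0.2221]
tcp_rot: [1.0, 0.019, 0.002, 0.001]
wrist_force: [0.9, -0.1, -1.9]
finger_gap: 0.0386
finger_force: 31.0
```

Request:
carry_out(
  moves=[
    {"tx": 0.066, "ty": -0.876, "tz": 0, "roll": 0},
    {"tx": 0.066, "ty": -0.876, "tz": 0, "roll": 0},
    {"tx": 0.066, "ty": -0.876, "tz": 0, "roll": 0},
    {"tx": 0.066, "ty": -0.876, "tz": 0, "roll": 0},
    {"tx": 0.066, "ty": -0.876, "tz": 0, "roll": 0},
    {"tx": 0.066, "ty": -0.876, "tz": 0, "roll": 0},
    {"tx": 0.066, "ty": -0.876, "tz": 0, "roll": 0},
    {"tx": 0.066, "ty": -0.876, "tz": 0, "roll": 0},
    {"tx": 0.066, "ty": -0.876, "tz": 0, "roll": 0.757},
    {"tx": 0, "ty": 0, "tz": 0, "roll": 0.757},
    {"tx": 0, "ty": 0, "tz": 0, "roll": 0.757},
    {"tx": 0, "ty": 0, "tz": 0, "roll": 0},
  ],
)

```text
clock: 6.58
ee_pos: [0.5255, 0.1256, 0.2187]
tcp_rot: [0.995, -0.099, -0.0, 0.0]
wrist_force: [-0.5, -0.5, -1.5]
finger_gap: 0.039
finger_force: 31.0
```

```bash
python3 - <<'E'
from h import *
rel((.526,.1255,.2),-11.4)
c=vision.get_calibration('wrist');w=vision.camera('wrist');cv2.imwrite('pics/w3.png',w)
a=np.radians(-11.4);ex=np.array([np.cos(a),np.sin(a),0]);ey=np.array([-np.sin(a),np.cos(a),0]);O=np.array([.541,.199,0])
for p in [(.0535,-.158,.085),(-.0535,-.158,.085),(.0535,0,.085),(-.0535,0,.085),(.0435,-.15,.062),(-.0435,-.15,.062)]: print(p,proj('wrist',O+p[0]*ex+p[1]*ey+[0,0,p[2]],c).round(1))
E
```

```text
t 6.58 tcp [0.5255 0.1256 0.2187] yaw -11.38 tilt [-0.0009 -0.0004]
units [ 0.012 -0.001  0.466] roll 0.004
(0.0535, -0.158, 0.085) [350.5 121.3]
(-0.0535, -0.158, 0.085) [340.8 232.6]
(0.0535, 0, 0.085) [171.1 121.3]
(-0.0535, 0, 0.085) [180.1 232.6]
(0.0435, -0.15, 0.062) [334.3 130.1]
(-0.0435, -0.15, 0.062) [328.2 214.5]
```

View pics/w3.png

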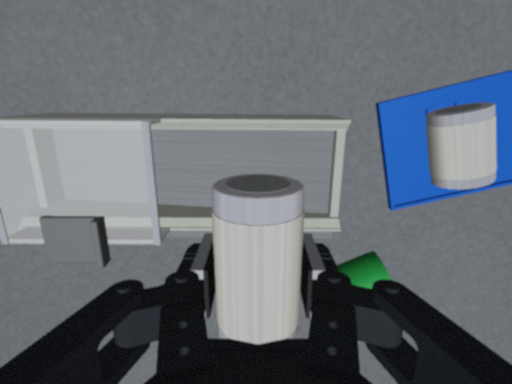

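The wrist view puts the rack's wall corners at (350,121) and (340,231), within 1–2 px of my prediction, so the pose is good. The can sits level above the bay, so I'll lower and release it.

Request:
carry_out(
  moves=[
    {"tx": 0, "ty": 0, "tz": 0.9, "roll": 0},
    {"tx": 0, "ty": 0, "tz": 0.9, "roll": 0},
    {"tx": 0, "ty": 0, "tz": 0.9, "roll": 0},
    {"tx": 0, "ty": 0, "tz": 0.7, "roll": 0},
    {"tx": 0, "ty": 0, "tz": 0.35, "roll": 0},
    {"tx": 0, "ty": 0, "tz": 0.19, "roll": 0},
    {"tx": 0, "ty": 0, "tz": 0, "roll": 0},
    {"tx": 0, "ty": 0, "tz": 0, "roll": 0},
  ],
)

```text
clock: 7.62
ee_pos: [0.5264, 0.1257, 0.0625]
tcp_rot: [0.995, -0.099, 0.001, -0.0]
wrist_force: [-0.5, -0.1, -1.6]
finger_gap: 0.0391
finger_force: 31.0
```

Request:
carry_out(
  moves=[
    {"tx": 0, "ty": 0, "tz": 0.05, "roll": 0},
    {"tx": 0, "ty": 0, "tz": 0, "roll": 0},
  ],
)

```text
clock: 7.88
ee_pos: [0.526, 0.1256, 0.0599]
tcp_rot: [0.995, -0.099, 0.0, -0.0]
wrist_force: [0.3, 0.4, -1.9]
finger_gap: 0.0389
finger_force: 31.0
```

Request:
carry_out(
  hand=1,
  moves=[
    {"tx": 0, "ty": 0, "tz": 0, "roll": 0},
    {"tx": 0, "ty": 0, "tz": 0, "roll": 0},
    {"tx": 0, "ty": 0, "tz": 0, "roll": 0},
    {"tx": 0, "ty": 0, "tz": 0, "roll": 0},
    {"tx": 0, "ty": 0, "tz": 0, "roll": 0},
    {"tx": 0, "ty": 0, "tz": 0, "roll": 0},
  ],
)

```text
clock: 8.62
ee_pos: [0.526, 0.1256, 0.0597]
tcp_rot: [0.995, -0.099, 0.0, -0.0]
wrist_force: [0.5, 0.3, 0.3]
finger_gap: 0.0853
finger_force: 0.1
```

Request:
carry_out(
  moves=[
    {"tx": 0, "ty": 0, "tz": -0.5, "roll": 0},
    {"tx": 0, "ty": 0, "tz": -0.9, "roll": 0},
    {"tx": 0, "ty": 0, "tz": -0.9, "roll": 0},
    {"tx": 0, "ty": 0, "tz": -0.9, "roll": 0},
    {"tx": 0, "ty": 0, "tz": -0.9, "roll": 0},
    {"tx": 0, "ty": 0, "tz": 0, "roll": 0},
  ],
)

```text
clock: 9.38
ee_pos: [0.527, 0.1258, 0.2261]
tcp_rot: [0.995, -0.1, 0.002, -0.001]
wrist_force: [-0.2, -0.5, -0.3]
finger_gap: 0.0852
finger_force: 0.0
```

```bash
python3 - <<'E'
from h import *
rel((.5005,-.2915,.12),2.2)
w=vision.camera('wrist');t=vision.camera('side');cv2.imwrite('pics/w4.png',np.hstack([w[80:300,:400],cv2.resize(t[180:320,210:310],(157,220))]))
E
```

```text
t 9.38 tcp [0.527  0.1258 0.2261] yaw -11.43 tilt [0.004  0.0012]
units [ 1.408 10.363  2.637] roll -2.271
```

View pics/w4.png

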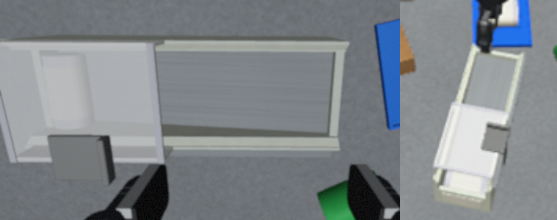

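The crop shows the thin can through the clear cover at (68,90), resting at the exit. Next is the middle can.

Request:
carry_out(
  moves=[
    {"tx": 0.117, "ty": 0.864, "tz": 0, "roll": 0},
    {"tx": 0.117, "ty": 0.864, "tz": 0, "roll": 0},
    {"tx": 0.117, "ty": 0.864, "tz": 0, "roll": 0},
    {"tx": 0.117, "ty": 0.864, "tz": 0, "roll": 0},
    {"tx": 0.117, "ty": 0.864, "tz": 0, "roll": 0},
    {"tx": 0.117, "ty": 0.864, "tz": 0, "roll": 0},
    {"tx": 0.117, "ty": 0.864, "tz": 0, "roll": 0},
    {"tx": 0.117, "ty": 0.864, "tz": 0, "roll": 0},
    {"tx": 0.117, "ty": 0.864, "tz": 0, "roll": 0},
    {"tx": 0.117, "ty": 0.864, "tz": 0, "roll": 0},
    {"tx": 0.117, "ty": 0.864, "tz": 0, "roll": 0},
    {"tx": 0.117, "ty": 0.864, "tz": 0, "roll": 0},
  ],
)

```text
clock: 10.98
ee_pos: [0.4982, -0.2929, 0.2223]
tcp_rot: [0.995, -0.099, -0.001, -0.0]
wrist_force: [1.0, -0.7, -0.1]
finger_gap: 0.0855
finger_force: 0.0
```

Request:
carry_out(
  moves=[
    {"tx": 0, "ty": 0, "tz": 0.6, "roll": -0.76},
    {"tx": 0, "ty": 0, "tz": 0.6, "roll": -0.76},
    {"tx": 0, "ty": 0, "tz": 0.6, "roll": -0.76},
    {"tx": 0, "ty": 0, "tz": 0.6, "roll": 0},
    {"tx": 0, "ty": 0, "tz": 0, "roll": 0},
    {"tx": 0, "ty": 0, "tz": 0, "roll": 0},
  ],
)

```text
clock: 11.72
ee_pos: [0.499, -0.2921, 0.1279]
tcp_rot: [1.0, 0.02, -0.0, -0.0]
wrist_force: [-0.1, 0.3, 0.1]
finger_gap: 0.0855
finger_force: 0.0
```

```bash
python3 - <<'E'
from h import *
rel((.5,-.292,.013),2.2)
c=vision.get_calibration('wrist');w=vision.camera('wrist');hsv=cv2.cvtColor(w,cv2.COLOR_BGR2HSV)
m=(hsv[...,1]<60)&(hsv[...,2]>140); m[300:]=0
for k in cv2.findContours(m.astype(np.uint8),0,1)[0]:
    if cv2.contourArea(k)>800: q=cv2.minAreaRect(k);print(q,cast('wrist',q[0],.035,c).round(4))
E
```

```text
t 11.72 tcp [ 0.499  -0.2921  0.1279] yaw 2.26 tilt [-0.0002  0.    ]
units [ 2.600e-02 -1.000e-03  2.874e+00] roll 0.01
((256.0, 196.5), (101.0, 62.0), 90.0) [ 0.4966 -0.292   0.035 ]
((17.0, 179.0), (106.0, 34.0), 90.0) [ 0.5038 -0.1019  0.035 ]
```

Request:
carry_out(
  moves=[
    {"tx": 0, "ty": 0, "tz": 0.8, "roll": 0},
    {"tx": 0, "ty": 0, "tz": 0.8, "roll": 0},
    {"tx": 0, "ty": 0, "tz": 0.7, "roll": 0},
    {"tx": 0, "ty": 0, "tz": 0.4, "roll": 0},
    {"tx": 0, "ty": 0, "tz": 0.17, "roll": 0},
    {"tx": 0, "ty": 0, "tz": 0, "roll": 0},
  ],
)

```text
clock: 12.52
ee_pos: [0.4992, -0.2922, 0.0133]
tcp_rot: [1.0, 0.02, 0.0, 0.0]
wrist_force: [-0.0, 0.2, -0.1]
finger_gap: 0.0849
finger_force: 0.0
```

Request:
carry_out(
  hand=0,
  squeeze=35,
  moves=[
    {"tx": 0, "ty": 0, "tz": 0, "roll": 0},
    {"tx": 0, "ty": 0, "tz": 0, "roll": 0},
    {"tx": 0, "ty": 0, "tz": 0, "roll": 0},
    {"tx": 0, "ty": 0, "tz": 0, "roll": 0},
    {"tx": 0, "ty": 0, "tz": 0, "roll": 0},
    {"tx": 0, "ty": 0, "tz": 0, "roll": 0},
  ],
)

```text
clock: 13.28
ee_pos: [0.4992, -0.2922, 0.0137]
tcp_rot: [1.0, 0.02, 0.0, 0.0]
wrist_force: [-2.1, 1.4, 8.4]
finger_gap: 0.0491
finger_force: 34.8
```

Request:
carry_out(
  moves=[
    {"tx": 0, "ty": 0, "tz": -0.5, "roll": 0},
    {"tx": 0, "ty": 0, "tz": -0.95, "roll": 0},
    {"tx": 0, "ty": 0, "tz": -0.95, "roll": 0},
    {"tx": 0, "ty": 0, "tz": -0.95, "roll": 0},
    {"tx": 0, "ty": 0, "tz": -0.95, "roll": 0},
    {"tx": 0, "ty": 0, "tz": -0.95, "roll": 0},
    {"tx": 0, "ty": 0, "tz": 0, "roll": 0},
  ],
)

```text
clock: 14.15
ee_pos: [0.4998, -0.2926, 0.2268]
tcp_rot: [1.0, 0.02, 0.002, 0.001]
wrist_force: [0.4, -0.1, -2.1]
finger_gap: 0.049
finger_force: 37.6
```

```bash
python3 - <<'E'
from h import *
rel((.526,.1255,.22),-11.4)
E
```

```text
t 14.15 tcp [ 0.4998 -0.2926  0.2268] yaw 2.25 tilt [ 0.0049 -0.0024]
units [  1.063 -10.42    0.149] roll 2.275
```

Request:
carry_out(
  moves=[
    {"tx": 0.089, "ty": -0.868, "tz": 0, "roll": 0},
    {"tx": 0.089, "ty": -0.868, "tz": 0, "roll": 0},
    {"tx": 0.089, "ty": -0.868, "tz": 0, "roll": 0},
    {"tx": 0.089, "ty": -0.868, "tz": 0, "roll": 0},
    {"tx": 0.089, "ty": -0.868, "tz": 0, "roll": 0},
    {"tx": 0.089, "ty": -0.868, "tz": 0, "roll": 0},
    {"tx": 0.089, "ty": -0.868, "tz": 0, "roll": 0},
    {"tx": 0.089, "ty": -0.868, "tz": 0, "roll": 0},
    {"tx": 0.089, "ty": -0.868, "tz": 0, "roll": 0},
    {"tx": 0.089, "ty": -0.868, "tz": 0, "roll": 0},
    {"tx": 0.089, "ty": -0.868, "tz": 0, "roll": 0},
    {"tx": 0.089, "ty": -0.868, "tz": 0, "roll": 0},
  ],
)

```text
clock: 15.65
ee_pos: [0.5246, 0.1269, 0.2228]
tcp_rot: [1.0, 0.02, -0.0, 0.0]
wrist_force: [-0.3, -0.9, -1.8]
finger_gap: 0.0486
finger_force: 37.5
```

Request:
carry_out(
  moves=[
    {"tx": 0, "ty": 0, "tz": 0, "roll": 0.76},
    {"tx": 0, "ty": 0, "tz": 0, "roll": 0.76},
    {"tx": 0, "ty": 0, "tz": 0, "roll": 0.76},
    {"tx": 0, "ty": 0, "tz": 0, "roll": 0},
    {"tx": 0, "ty": 0, "tz": 0.9, "roll": 0},
    {"tx": 0, "ty": 0, "tz": 0.9, "roll": 0},
    {"tx": 0, "ty": 0, "tz": 0, "roll": 0},
    {"tx": 0, "ty": 0, "tz": 0, "roll": 0},
  ],
)

```text
clock: 16.65
ee_pos: [0.5256, 0.1261, 0.1521]
tcp_rot: [0.995, -0.099, 0.0, -0.0]
wrist_force: [0.2, 0.1, -1.0]
finger_gap: 0.0487
finger_force: 37.3
```

```bash
python3 - <<'E'
from h import *
rel((.526,.1255,.062),-11.4)
E
```

```text
t 16.65 tcp [0.5256 0.1261 0.1521] yaw -11.37 tilt [0.0009 0.0003]
units [0.012 0.013 2.252] roll 0.006
```

Request:
carry_out(
  moves=[
    {"tx": 0.01, "ty": 0.01, "tz": 0.7, "roll": 0},
    {"tx": 0, "ty": 0, "tz": 0.7, "roll": 0},
    {"tx": 0, "ty": 0, "tz": 0.5, "roll": 0},
    {"tx": 0, "ty": 0, "tz": 0.25, "roll": 0},
    {"tx": 0, "ty": 0, "tz": 0.1, "roll": 0},
    {"tx": 0, "ty": 0, "tz": 0, "roll": 0},
  ],
)

```text
clock: 17.4
ee_pos: [0.5258, 0.1256, 0.0616]
tcp_rot: [0.995, -0.099, 0.0, -0.0]
wrist_force: [0.6, 1.9, -1.7]
finger_gap: 0.0489
finger_force: 37.5
```

Request:
carry_out(
  hand=1,
  moves=[
    {"tx": 0, "ty": 0, "tz": 0, "roll": 0},
    {"tx": 0, "ty": 0, "tz": 0, "roll": 0},
    {"tx": 0, "ty": 0, "tz": 0, "roll": 0},
    {"tx": 0, "ty": 0, "tz": 0, "roll": 0},
    {"tx": 0, "ty": 0, "tz": 0, "roll": 0},
    {"tx": 0, "ty": 0, "tz": 0, "roll": 0},
  ],
)

```text
clock: 18.15
ee_pos: [0.5255, 0.1256, 0.0609]
tcp_rot: [0.995, -0.099, 0.0, -0.0]
wrist_force: [-0.8, 1.3, 0.5]
finger_gap: 0.0856
finger_force: 0.4
```

Request:
carry_out(
  moves=[
    {"tx": 0, "ty": 0, "tz": -0.5, "roll": 0},
    {"tx": 0, "ty": 0, "tz": -0.9, "roll": 0},
    {"tx": 0, "ty": 0, "tz": -0.9, "roll": 0},
    {"tx": 0, "ty": 0, "tz": -0.9, "roll": 0},
    {"tx": 0, "ty": 0, "tz": -0.9, "roll": 0},
    {"tx": 0, "ty": 0, "tz": 0, "roll": 0},
  ],
)

```text
clock: 18.9
ee_pos: [0.5264, 0.1257, 0.2273]
tcp_rot: [0.995, -0.1, 0.002, -0.001]
wrist_force: [-0.6, 0.2, -0.6]
finger_gap: 0.0855
finger_force: 0.0
```

```bash
python3 - <<'E'
from h import *
rel((.5075,-.0915,.12),2.2)
w=vision.camera('wrist');t=vision.camera('side');cv2.imwrite('pics/w5.png',np.hstack([w[80:300,:400],cv2.resize(t[180:320,210:310],(157,220))]))
E
```

```text
t 18.9 tcp [0.5264 0.1257 0.2273] yaw -11.43 tilt [0.0039 0.0011]
units [0.602 5.42  2.674] roll -2.271
```

View pics/w5.png

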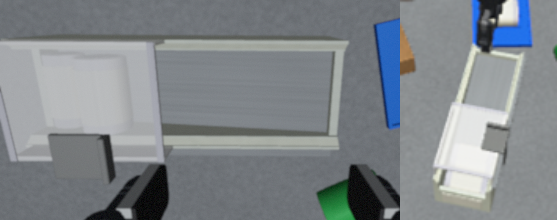

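The middle can at (105,92) rests behind the thin one. Next is the thick can.

Request:
carry_out(
  moves=[
    {"tx": 0.09, "ty": 0.773, "tz": 0, "roll": 0},
    {"tx": 0.09, "ty": 0.773, "tz": 0, "roll": 0},
    {"tx": 0.09, "ty": 0.773, "tz": 0, "roll": 0},
    {"tx": 0.09, "ty": 0.773, "tz": 0, "roll": 0},
    {"tx": 0.09, "ty": 0.773, "tz": 0, "roll": 0},
    {"tx": 0.09, "ty": 0.773, "tz": 0, "roll": 0},
    {"tx": 0.09, "ty": 0.773, "tz": 0, "roll": 0},
    {"tx": 0, "ty": 0, "tz": 0.6, "roll": -0.76},
    {"tx": 0, "ty": 0, "tz": 0.6, "roll": -0.76},
    {"tx": 0, "ty": 0, "tz": 0.6, "roll": -0.76},
    {"tx": 0, "ty": 0, "tz": 0.4, "roll": 0},
    {"tx": 0, "ty": 0, "tz": 0, "roll": 0},
  ],
)

```text
clock: 20.5
ee_pos: [0.5065, -0.0916, 0.1357]
tcp_rot: [1.0, 0.019, -0.001, -0.0]
wrist_force: [0.3, -1.4, -0.4]
finger_gap: 0.0855
finger_force: 0.0
```

```bash
python3 - <<'E'
from h import *
rel((.508,-.091,.019),2.2)
c=vision.get_calibration('wrist');w=vision.camera('wrist');hsv=cv2.cvtColor(w,cv2.COLOR_BGR2HSV)
m=(hsv[...,1]<60)&(hsv[...,2]>140); m[300:]=0
for k in cv2.findContours(m.astype(np.uint8),0,1)[0]:
    if cv2.contourArea(k)>800: q=cv2.minAreaRect(k);print(q,cast('wrist',q[0],.04,c).round(4))
E
```

```text
t 20.5 tcp [ 0.5065 -0.0916  0.1357] yaw 2.16 tilt [-0.0026  0.0003]
units [ 0.046 -0.012  2.916] roll -0.006
((26.27176284790039, 253.97274780273438), (58.457435607910156, 23.09994888305664), 12.011479377746582) [0.4431 0.1058 0.04  ]
((256.0, 196.5), (101.0, 74.0), 90.0) [ 0.503  -0.0915  0.04  ]
((33.5, 175.5), (141.0, 67.0), 90.0) [0.514  0.0871 0.04  ]
```

Request:
carry_out(
  moves=[
    {"tx": 0.02, "ty": 0, "tz": 0.8, "roll": 0},
    {"tx": 0, "ty": 0, "tz": 0.8, "roll": 0},
    {"tx": 0, "ty": 0, "tz": 0.7, "roll": 0},
    {"tx": 0, "ty": 0, "tz": 0.4, "roll": 0},
    {"tx": 0, "ty": 0, "tz": 0.2, "roll": 0},
    {"tx": 0, "ty": 0, "tz": 0, "roll": 0},
  ],
)

```text
clock: 21.3
ee_pos: [0.5083, -0.0917, 0.0212]
tcp_rot: [1.0, 0.02, 0.0, 0.0]
wrist_force: [0.1, 0.3, -0.4]
finger_gap: 0.0856
finger_force: 0.0
```

Request:
carry_out(
  hand=0,
  squeeze=45,
  moves=[
    {"tx": 0, "ty": 0, "tz": 0, "roll": 0},
    {"tx": 0, "ty": 0, "tz": 0, "roll": 0},
    {"tx": 0, "ty": 0, "tz": 0, "roll": 0},
    {"tx": 0, "ty": 0, "tz": 0, "roll": 0},
    {"tx": 0, "ty": 0, "tz": 0, "roll": 0},
    {"tx": 0, "ty": 0, "tz": 0, "roll": 0},
  ],
)

```text
clock: 22.05
ee_pos: [0.5086, -0.0917, 0.0219]
tcp_rot: [1.0, 0.02, 0.001, 0.0]
wrist_force: [-1.7, 0.4, 12.5]
finger_gap: 0.0585
finger_force: 45.5
```

Request:
carry_out(
  moves=[
    {"tx": 0, "ty": 0, "tz": -0.5, "roll": 0},
    {"tx": 0, "ty": 0, "tz": -0.95, "roll": 0},
    {"tx": 0, "ty": 0, "tz": -0.95, "roll": 0},
    {"tx": 0, "ty": 0, "tz": -0.95, "roll": 0},
    {"tx": 0, "ty": 0, "tz": -0.95, "roll": 0},
    {"tx": 0, "ty": 0, "tz": -0.95, "roll": 0},
    {"tx": 0, "ty": 0, "tz": 0, "roll": 0},
  ],
)

```text
clock: 22.92
ee_pos: [0.5092, -0.0918, 0.2338]
tcp_rot: [1.0, 0.02, 0.002, 0.0]
wrist_force: [0.1, 0.9, -2.8]
finger_gap: 0.0584
finger_force: 50.9
```

```bash
python3 - <<'E'
from h import *
rel((.526,.1255,.22),-11.4)
E
```

```text
t 22.93 tcp [ 0.5092 -0.0918  0.2338] yaw 2.25 tilt [ 0.0049 -0.0006]
units [ 0.632 -5.412  0.343] roll 2.275
```

Request:
carry_out(
  moves=[
    {"tx": 0.09, "ty": -0.773, "tz": 0, "roll": 0},
    {"tx": 0.09, "ty": -0.773, "tz": 0, "roll": 0},
    {"tx": 0.09, "ty": -0.773, "tz": 0, "roll": 0},
    {"tx": 0.09, "ty": -0.773, "tz": 0, "roll": 0},
    {"tx": 0.09, "ty": -0.773, "tz": 0, "roll": 0},
    {"tx": 0.09, "ty": -0.773, "tz": 0, "roll": 0},
    {"tx": 0.09, "ty": -0.773, "tz": 0, "roll": 0},
    {"tx": 0, "ty": 0, "tz": 0, "roll": 0.76},
    {"tx": 0, "ty": 0, "tz": 0, "roll": 0.76},
    {"tx": 0, "ty": 0, "tz": 0, "roll": 0.76},
    {"tx": 0, "ty": 0, "tz": 0.8, "roll": 0},
    {"tx": 0, "ty": 0, "tz": 0.8, "roll": 0},
  ],
)

```text
clock: 24.42
ee_pos: [0.5243, 0.1255, 0.1656]
tcp_rot: [0.995, -0.099, -0.0, 0.0]
wrist_force: [0.3, -0.2, -2.4]
finger_gap: 0.0587
finger_force: 50.9
```

Request:
carry_out(
  moves=[
    {"tx": 0, "ty": 0, "tz": 0, "roll": 0},
    {"tx": 0, "ty": 0, "tz": 0, "roll": 0},
  ],
)

```text
clock: 24.68
ee_pos: [0.525, 0.1257, 0.1676]
tcp_rot: [0.995, -0.099, 0.0, -0.0]
wrist_force: [-0.0, -0.1, -2.0]
finger_gap: 0.0586
finger_force: 50.6
```

```bash
python3 - <<'E'
from h import *
rel((.526,.1255,.070),-11.4)
E
```

```text
t 24.68 tcp [0.525  0.1257 0.1676] yaw -11.41 tilt [0.0004 0.0002]
units [2.600e-02 1.000e-03 2.441e+00] roll -0.002
```

Request:
carry_out(
  moves=[
    {"tx": 0.026, "ty": 0, "tz": 0.7, "roll": 0},
    {"tx": 0, "ty": 0, "tz": 0.7, "roll": 0},
    {"tx": 0, "ty": 0, "tz": 0.6, "roll": 0},
    {"tx": 0, "ty": 0, "tz": 0.3, "roll": 0},
    {"tx": 0, "ty": 0, "tz": 0.13, "roll": 0},
    {"tx": 0, "ty": 0, "tz": 0, "roll": 0},
  ],
)

```text
clock: 25.42
ee_pos: [0.5261, 0.1255, 0.0703]
tcp_rot: [0.995, -0.099, 0.0, -0.0]
wrist_force: [-0.2, 0.4, -1.8]
finger_gap: 0.0588
finger_force: 50.8
```

Request:
carry_out(
  hand=1,
  moves=[
    {"tx": 0, "ty": 0, "tz": 0, "roll": 0},
    {"tx": 0, "ty": 0, "tz": 0, "roll": 0},
    {"tx": 0, "ty": 0, "tz": 0, "roll": 0},
    {"tx": 0, "ty": 0, "tz": 0, "roll": 0},
    {"tx": 0, "ty": 0, "tz": 0, "roll": 0},
    {"tx": 0, "ty": 0, "tz": 0, "roll": 0},
  ],
)

```text
clock: 26.18
ee_pos: [0.526, 0.1257, 0.0698]
tcp_rot: [0.995, -0.099, 0.0, -0.0]
wrist_force: [2.5, 2.4, 3.1]
finger_gap: 0.0855
finger_force: 1.6
```

Request:
carry_out(
  moves=[
    {"tx": 0, "ty": 0, "tz": -0.5, "roll": 0},
    {"tx": 0, "ty": 0, "tz": -0.9, "roll": 0},
    {"tx": 0, "ty": 0, "tz": -0.9, "roll": 0},
    {"tx": 0, "ty": 0, "tz": -0.9, "roll": 0},
    {"tx": 0, "ty": 0, "tz": -0.9, "roll": 0},
    {"tx": 0, "ty": 0, "tz": 0, "roll": 0},
  ],
)

```text
clock: 26.92
ee_pos: [0.5265, 0.1254, 0.2358]
tcp_rot: [0.995, -0.1, 0.002, -0.001]
wrist_force: [-0.4, 0.1, -0.1]
finger_gap: 0.0851
finger_force: 0.0
```

```bash
python3 - <<'E'
from h import *
c=vision.get_calibration('wrist');w=vision.camera('wrist');cv2.imwrite('pics/w6.png',w)
t=vision.camera('top');cv2.imwrite('pics/t6.png',t)
g=cv2.cvtColor(w,cv2.COLOR_BGR2GRAY)
print('row profile through lane',g[170,0:350:10])
hsv=cv2.cvtColor(w,cv2.COLOR_BGR2HSV);roi=np.zeros(g.shape,bool);roi[195:275,20:150]=1
k=big(roi&(g<115)&(g>70)); q=cv2.minAreaRect(k);print('tab',q,cv2.boundingRect(k),cast('wrist',q[0],.129,c).round(4))
g2=cv2.cvtColor(t,cv2.COLOR_BGR2GRAY);roi[:]=0;roi[193:222,128:158]=1
print('top',g2[196:222:3,128:160:3])
a=np.radians(-11.4)
rel((.516,.2815,.18),-11.4)
E
```

```text
row profile through lane [125 167 168 169 168 183 187 184 186 185 184 185 182 187 187 185 138 165
 103 128 130 129 129 129 131 130 132 129 128 124 127 125 126 161 110]
tab ((84.5, 242.0), (64.0, 129.0), 90.0) (20, 210, 130, 65) [0.5089 0.2864 0.129 ]
top [[146 146 146 119  92  99 104 109 110 106 107]
 [147 141 144 106  94  97 102 103 106 107 108]
 [162 139 135  98  95  96 104 106 105 105 111]
 [192 130 125  89  91  96 100 107 105 104 109]
 [168 160 123  84  90  98 101 103 106 108 107]
 [109 104 118  88  86  94 101 104 106 109 107]
 [103 103  99  89  86  92 101 103 104 107 108]
 [101  98  99  87  82  94  98 101 106 106 110]
 [102  97  98  95  83  89  97 102 104 106 107]]
t 27.02 tcp [0.5254 0.1251 0.2333] yaw -11.43 tilt [-0.0005 -0.0004]
units [-1.004 -3.787  1.331] roll -0.004
```

View pics/w6.png

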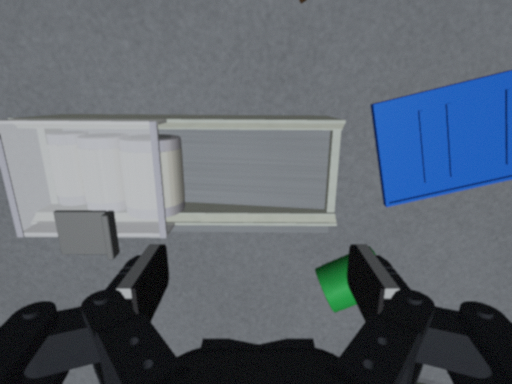

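All three cans are in the lane, with the thick one last: its tail shows at (172,175) next to the cover's edge. The tab's top face spans (55–104, 211–254).

```bash
python3 - <<'E'
from h import *
a=np.radians(-11.4);ex=np.array([np.cos(a),np.sin(a),0]);ey=np.array([-np.sin(a),np.cos(a),0]);O=np.array([.541,.199,0])
for p in [(55,211),(104,211),(58,254),(104,252),(112,211),(118,258),(157,122),(165,236)]:
    X=cast('wrist',p,.129 if p[0]<150 else .115);print(p,X.round(4),((X-O)@ex).round(4),((X-O)@ey).round(4), ((cast('wrist',p,.138)-O)@ey).round(4))
E
```

```text
(55, 211) [0.5412 0.2984 0.129 ] -0.0195 0.0974 0.0911
(104, 211) [0.5328 0.2571 0.129 ] -0.0195 0.0553 0.0505
(58, 254) [0.5018 0.3117 0.129 ] -0.0607 0.1028 0.0962
(104, 252) [0.4955 0.2705 0.129 ] -0.0588 0.0611 0.0561
(112, 211) [0.5314 0.2504 0.129 ] -0.0195 0.0485 0.0439
(118, 258) [0.4872 0.2602 0.129 ] -0.0648 0.0494 0.0448
(157, 122) [0.5955 0.1952 0.115 ] 0.0542 0.0071 -0.0003
(165, 236) [0.4941 0.2183 0.115 ] -0.0498 0.0097 0.0021
```

Request:
carry_out(
  hand=0,
  squeeze=40,
  moves=[
    {"tx": -0.2, "ty": -0.76, "tz": 0, "roll": 0},
    {"tx": -0.2, "ty": -0.76, "tz": 0, "roll": 0},
    {"tx": -0.2, "ty": -0.76, "tz": 0.2, "roll": 0},
    {"tx": -0.2, "ty": -0.76, "tz": 0.2, "roll": 0},
    {"tx": -0.2, "ty": -0.76, "tz": 0.2, "roll": 0},
    {"tx": 0, "ty": 0, "tz": 0, "roll": 0},
    {"tx": 0, "ty": 0, "tz": 0, "roll": 0},
    {"tx": 0, "ty": 0, "tz": 0, "roll": 0},
  ],
)

```text
clock: 28.02
ee_pos: [0.5168, 0.2813, 0.2095]
tcp_rot: [0.995, -0.1, -0.0, 0.0]
wrist_force: [0.4, -0.5, 0.1]
finger_gap: 0.0002
finger_force: 0.0
```

```bash
python3 - <<'E'
from h import *
rel((.516,.2815,.13),-11.4)
a=np.radians(-11.4);ex=np.array([np.cos(a),np.sin(a),0]);ey=np.array([-np.sin(a),np.cos(a),0]);O=np.array([.541,.199,0])
c=vision.get_calibration('wrist');w=vision.camera('wrist');g=cv2.cvtColor(w,cv2.COLOR_BGR2GRAY)
print(proj('wrist',O-.041*ex+.078*ey+[0,0,.129],c),proj('wrist',sensors.sense()['ee_pos'],c))
cv2.imwrite('pics/w7.png',w)
# gradient profiles near the tab
print(g[150:260:8,140:380:8])
E
```

```text
t 28.02 tcp [0.5168 0.2813 0.2095] yaw -11.48 tilt [-0.0002 -0.0005]
units [-0.021 -0.002  1.988] roll -0.014
[253.35037685 200.16192115] [255.19020571 248.68009664]
[[107 109 109 163 169 179 182 183 182 182 177 182 182 181 182 181 172 179
  182 182 180 182 181 182 174 160 127 128 128 128]
 [107 111 111 163 167 180 182 182 181 182 175 182 182 181 183 181 172 178
  183 184 182 181 181 181 170 155 124 124 125 125]
 [110 111 110 163 167 180 176 176 178 176 171 182 181 182 183 182 173 180
  183 182 181 182 181 180 160 145 127 127 130 128]
 [113 110 112 160 165 175 169 176 175 172 140 107 108 107 107 107 107 106
   47 182 180 181 181 178 152 116 103 105 110 116]
 [111 109 111 152 170 177 178 178 177 178 164 125 123 122 121 119 121 121
  117 178 178 178 177 176 158 147 148 145 146 147]
 [109 115 112 139 160 173 175 175 176 176 165 123 123 119 120 120 119 122
  120 178 178 178 177 177 160 161 163 163 165 165]
 [110 107 109 125 144 148 150 149 149 149 143 123 122 121 119 120 120 120
  121 150 148 149 149 148 162 126 126 126 128 127]
 [113 107 108 112 133 126 127 124 126 129 126 118 121 119 119 118 120 116
  118 140 137 136 140 144 147 114 113 108 110 113]
 [110 111 114 115 108 111 111 109 110 111 106 119 117 119 119 117 117 117
  118 109 110 111 113 106 112 113 114 113 114 110]
 [110 114 113 115 110 110 109 112 110 109 110 116 117 118 116 118 117 116
  117 108 108 109 106 110 107 109 110 111 109 112]
 [109 108 112 114 109 113 114 107 107 111 112 110 108 109 107 108 107 107
  108 105 109 108 108 112 108 108 111 112 113 111]
 [109 112 109 114 111 110 109 111 111 111 108 109 109  82  69  24  71 106
  112 110 108 114 108 114 107 104 110 111 114 108]
 [111 109 111 114 110 110 111 111 109 111 113 105  20  66  71  24  67  17
   31 108 113 106 107 107 109 108 111 108 111 112]
 [110 111 112 107 111 108 109 110 106 113 111  53  18  68  68  23  69  16
   21 108 109 109 110 108 111 108 109 111 110 110]]
```

```bash
python3 - <<'E'
from h import *
g=cv2.cvtColor(cv2.imread('pics/w7.png'),cv2.COLOR_BGR2GRAY)
print(g[190,218:232],g[190,278:296]);print(g[168:240:2,255]); print(g[168:182,286])
a=np.radians(-11.4);ex=np.array([np.cos(a),np.sin(a),0]);ey=np.array([-np.sin(a),np.cos(a),0]);O=np.array([.541,.199,0])
for p,z in [((224,190),.129),((288,190),.138),((288,190),.129),((255,173),.129),((255,229),.129),((281,190),.138)]:
    X=cast('wrist',p,z);print(p,z,((X-O)@ex).round(4),((X-O)@ey).round(4))
X=np.array(sensors.sense()['ee_pos']);print('tcp',(X-O)@ex,(X-O)@ey)
E
```

```text
[176 174 165 139 122 122 123 123 122 125 123 123 121 123] [121 113  95  67  76 102 120 122 117 116 111 117 148 169 178 177 178 177]
[181 180 126 105 121 122 120 123 121 122 121 120 117 118 120 120 118 119
 119 119 118 117 116 118 117 119 119 117 107 110 111 108  65  26  34  24]
[182 182 183 174 139  89  49  49  76 103 114 119 119 118]
(224, 190) 0.129 -0.0328 0.1004
(288, 190) 0.138 -0.0302 0.0527
(288, 190) 0.129 -0.0329 0.0518
(255, 173) 0.129 -0.0196 0.0768
(255, 229) 0.129 -0.0651 0.077
(281, 190) 0.138 -0.0302 0.0578
tcp -0.03995162392157223 0.07601210567351441
```

Request:
carry_out(
  moves=[
    {"tx": -0.02, "ty": -0.06, "tz": 0.7, "roll": 0},
    {"tx": 0, "ty": 0, "tz": 0.7, "roll": 0},
    {"tx": 0, "ty": 0, "tz": 0.4, "roll": 0},
    {"tx": 0, "ty": 0, "tz": 0, "roll": 0},
    {"tx": 0, "ty": 0, "tz": 0, "roll": 0},
  ],
)

```text
clock: 28.7
ee_pos: [0.5168, 0.285, 0.1386]
tcp_rot: [0.995, -0.1, 0.0, -0.0]
wrist_force: [-0.8, 0.1, 0.8]
finger_gap: -0.0
finger_force: 0.0
```

Request:
carry_out(
  moves=[
    {"tx": 0, "ty": 0, "tz": 0.15, "roll": 0},
    {"tx": 0, "ty": 0, "tz": 0.15, "roll": 0},
    {"tx": 0, "ty": 0, "tz": 0.05, "roll": 0},
    {"tx": 0, "ty": 0, "tz": 0, "roll": 0},
  ],
)

```text
clock: 29.2
ee_pos: [0.5165, 0.285, 0.1238]
tcp_rot: [0.995, -0.099, 0.0, -0.0]
wrist_force: [1.6, 0.7, 4.4]
finger_gap: -0.0004
finger_force: 1.9
```

Request:
carry_out(
  moves=[
    {"tx": 0, "ty": 0, "tz": 0.05, "roll": 0},
    {"tx": 0, "ty": 0, "tz": 0.03, "roll": 0},
    {"tx": 0, "ty": 0, "tz": 0, "roll": 0},
  ],
)

```text
clock: 29.58
ee_pos: [0.5165, 0.2854, 0.1215]
tcp_rot: [0.995, -0.099, 0.0, -0.0]
wrist_force: [-2.9, -0.5, 18.0]
finger_gap: 0.0004
finger_force: 9.2
```

Request:
carry_out(
  moves=[
    {"tx": 0, "ty": 0.1, "tz": 0, "roll": 0},
    {"tx": 0, "ty": 0.2, "tz": 0, "roll": 0},
    {"tx": 0, "ty": 0.3, "tz": 0, "roll": 0},
    {"tx": 0, "ty": 0.3, "tz": 0, "roll": 0},
    {"tx": 0, "ty": 0.3, "tz": 0, "roll": 0},
    {"tx": 0, "ty": 0.3, "tz": 0, "roll": 0},
    {"tx": 0, "ty": 0, "tz": 0, "roll": 0},
  ],
)

```text
clock: 30.45
ee_pos: [0.5041, 0.2258, 0.1214]
tcp_rot: [0.995, -0.1, 0.0, -0.0]
wrist_force: [-4.7, 0.6, 21.1]
finger_gap: 0.0003
finger_force: 10.3
```

```bash
cat >> h.py <<'E'
def st():
    a=np.radians(-11.4);ex=np.array([np.cos(a),np.sin(a),0]);ey=np.array([-np.sin(a),np.cos(a),0]);O=np.array([.541,.199,0])
    s=sensors.sense();X=np.array(s['ee_pos']);F=np.array(s['wrist_force']);print('rack xy',((X-O)@ex).round(4),((X-O)@ey).round(4),'z',X[2].round(4),'F rack',(F@ex).round(1),(F@ey).round(1),F[2].round(1))
E
python3 -c "
from h import *
st(); t=vision.camera('top');cv2.imwrite('pics/t8.png',t)
g=cv2.cvtColor(t,cv2.COLOR_BGR2GRAY);g0=cv2.cvtColor(cv2.imread('pics/t6.png'),cv2.COLOR_BGR2GRAY)
for q in (g0,g): print(q[185:189,118:235:3].mean(0).astype(int))"
```

```text
rack xy -0.0414 0.019 z 0.1214 F rack -4.7 -0.3 21.1
[ 98 112 127 128 129 133 134  91 100 105 107 106 108 108 106 107 105 102
 100  98  95  90  88  84  79  70  66  60  48  66  51 132  82 107 105  99
  99  97 100]
[ 85  84  81  75  71  67  63  64  93 121  91  28  20  10  89 198 198 193
 191 185 178 182 184 188 188 173 156 174 167 164 149 138 127 120 109 100
 103 101 101]
```

Request:
carry_out(
  moves=[
    {"tx": 0, "ty": 0.3, "tz": 0, "roll": 0},
    {"tx": 0, "ty": 0.3, "tz": 0, "roll": 0},
    {"tx": 0, "ty": 0.3, "tz": 0, "roll": 0},
    {"tx": 0, "ty": 0.3, "tz": 0, "roll": 0},
    {"tx": 0, "ty": 0.3, "tz": 0, "roll": 0},
    {"tx": 0, "ty": 0.3, "tz": 0, "roll": 0},
    {"tx": 0, "ty": 0.15, "tz": 0, "roll": 0},
    {"tx": 0, "ty": 0, "tz": 0, "roll": 0},
  ],
)

```text
clock: 31.5
ee_pos: [0.4885, 0.1504, 0.1214]
tcp_rot: [0.995, -0.099, -0.0, -0.001]
wrist_force: [-8.3, 2.9, 22.2]
finger_gap: -0.0003
finger_force: 11.6
```

```bash
python3 -c "
from h import *
st()"
```

```text
rack xy -0.0418 -0.058 z 0.1214 F rack -8.7 1.2 22.2
```

Request:
carry_out(
  moves=[
    {"tx": -0.02, "ty": 0.1, "tz": 0, "roll": 0},
    {"tx": 0, "ty": 0.1, "tz": 0, "roll": 0},
    {"tx": 0, "ty": 0.08, "tz": 0, "roll": 0},
    {"tx": 0, "ty": 0, "tz": 0, "roll": 0},
  ],
)

```text
clock: 32.0
ee_pos: [0.4871, 0.1408, 0.1215]
tcp_rot: [0.995, -0.099, 0.001, -0.002]
wrist_force: [2.4, 9.9, 13.2]
finger_gap: 0.0004
finger_force: 8.8
```

```bash
python3 -c "
from h import *
st()"
```

```text
rack xy -0.0413 -0.0677 z 0.1215 F rack 0.4 10.2 13.2
```

Request:
carry_out(
  moves=[
    {"tx": 0, "ty": 0.05, "tz": 0, "roll": 0},
    {"tx": 0, "ty": 0.03, "tz": 0, "roll": 0},
    {"tx": 0, "ty": 0, "tz": 0, "roll": 0},
  ],
)

```text
clock: 32.38
ee_pos: [0.4871, 0.1397, 0.1216]
tcp_rot: [0.995, -0.098, 0.002, -0.003]
wrist_force: [5.1, 21.1, 8.4]
finger_gap: -0.0
finger_force: 11.7
```

```bash
python3 -c "
from h import *
st()"
```

```text
rack xy -0.0411 -0.0688 z 0.1216 F rack 0.8 21.7 8.4
```

Request:
carry_out(
  moves=[
    {"tx": 0, "ty": 0, "tz": -0.15, "roll": 0},
    {"tx": 0, "ty": 0, "tz": -0.15, "roll": 0},
    {"tx": 0, "ty": 0, "tz": -0.2, "roll": 0},
    {"tx": 0, "ty": 0, "tz": -0.5, "roll": 0},
    {"tx": 0, "ty": 0, "tz": -0.8, "roll": 0},
    {"tx": 0, "ty": 0, "tz": -0.8, "roll": 0},
    {"tx": 0, "ty": 0.8, "tz": -0.5, "roll": 0},
    {"tx": 0, "ty": 0.9, "tz": 0, "roll": 0},
    {"tx": 0, "ty": 0.9, "tz": 0, "roll": 0},
    {"tx": 0, "ty": 0.9, "tz": 0, "roll": 0},
    {"tx": 0, "ty": 0, "tz": 0, "roll": 0},
  ],
)

```text
clock: 33.75
ee_pos: [0.4568, -0.0042, 0.2446]
tcp_rot: [0.995, -0.101, -0.0, 0.0]
wrist_force: [0.6, 1.5, 1.0]
finger_gap: 0.0001
finger_force: 0.0
```

```bash
python3 - <<'E'
from h import *
a=np.radians(-11.4);ex=np.array([np.cos(a),np.sin(a),0]);ey=np.array([-np.sin(a),np.cos(a),0]);O=np.array([.541,.199,0])
st()
im={n:vision.camera(n) for n in('top','side')}
for n in im: cv2.imwrite(f'pics/end_{n}.png',im[n])
b0=cv2.imread('pics/side0.png');t0=cv2.imread('pics/top0.png')
# tab blob (dark grey) triangulated start vs end, cover shift, bystanders
for lab,T,S in(('start',t0,b0),('end',im['top'],im['side'])):
    y=.08 if lab=='start' else -.06; out={}
    for n,I in(('top',T),('side',S)):
        p=proj(n,O-.041*ex+y*ey+[0,0,.129]).astype(int);g=cv2.cvtColor(I,cv2.COLOR_BGR2GRAY)
        m=np.zeros(g.shape,np.uint8);m[p[1]-16:p[1]+17,p[0]-16:p[0]+17]=1
        print(lab,n,p);print(g[p[1]-12:p[1]+14:3,p[0]-14:p[0]+15:3])
crop=lambda I:I[120:240,180:320]
cmp=cv2.absdiff(im['side'],b0).max(2)
for nm,(u,v) in dict(bowl=(213,169),carton=(206,212),jar=(196,244),green=(319,219),purple=(257,121)).items(): print(nm,cmp[v-15:v+16,u-15:u+16].mean().round(1))
A=im['top'][150:240,100:260];B=im['side'][190:320,220:320]
cv2.imwrite('pics/end.png',np.hstack([cv2.resize(A,(480,270)),cv2.resize(B,(208,270))]))
E
```

```text
rack xy -0.0424 -0.2158 z 0.2446 F rack 0.3 1.6 1.0
start top [141 206]
[[188 153 173 172 173 171 176 175 175 176]
 [174 157 174 164 169 170 172 173 171 172]
 [166 163 166 111 110 114 129 131 136 175]
 [156 165 143 113 111 112 111 113  79 171]
 [183 185 132 110 117 116 114 105  69 170]
 [111 119 116 115 110 115 119 110 110 174]
 [100  93 115 114 113 114 118 113 144 181]
 [ 94  96  94  94  90  57  58  61 110 111]
 [ 96  91  94  91  93  91  95  89  91  90]]
start side [270 268]
[[226 225 224 228 229 227 226 212 156 142]
 [225 225 226 135 112 147 176 154 140 142]
 [226 225 226 143 130 127  88  69 128 140]
 [225 225 228 133 137 137 138 137 132 143]
 [225 226 215 134 136 137 137 137 142 142]
 [226 226 166 137 137 138 137 100 142 145]
 [226 226 136 137 135 138 138  79 140 136]
 [225 225 227 229 219 224 114  66 142 137]
 [225 225 226 224 225 223 161  96 138 138]]
end top [190 215]
[[173 172 177 177 175 175 175 176 111  22]
 [176 178 177 172 176 177 174 178 123  19]
 [176 177 160 117 118 122 130 135 151  19]
 [177 175 143 121 118 117 117 119  87  19]
 [185 184 120 118 120 115 118 120  88  29]
 [117 123 124 121 118 120 119 109 118  58]
 [ 95  98 122 123 120 117 117 115 163 130]
 [104 103 102  97  62  52  59 120 111 108]
 [100  99  99  98  99 100 102  97  93  96]]
end side [279 228]
[[228 227 227 228 230 230 234 227 157 139]
 [228 229 228 230 212 233 231 213 151 143]
 [229 229 229 209  72 101 115 153 128 140]
 [228 228 229 176 140 141 135 124 134 139]
 [228 228 231 148 139 141 141 141 138 140]
 [229 228 233 137 141 140 139 128 141 143]
 [229 229 196 134 139 141 140 106 138 138]
 [229 229 231 233 214 187 112  67 140 142]
 [229 229 229 229 229 242 164  85 144 142]]
bowl 4.6
carton 4.2
jar 4.5
green 4.1
purple 4.1
```

```bash
python3 - <<'E'
from h import *
a=np.radians(-11.4);ex=np.array([np.cos(a),np.sin(a),0]);ey=np.array([-np.sin(a),np.cos(a),0]);O=np.array([.541,.199,0])
# edges: tab's +x edge vs white roof, and -y/+y edges, by sub-pixel half-level crossing
def cross(g,p,d,lo,hi,lev=150):
    s=np.arange(lo,hi,.05);v=cv2.remap(g.astype(np.float32),np.float32([p[0]+d[0]*s]),np.float32([p[1]+d[1]*s]),1).ravel()
    i=np.nonzero(v>lev)[0]; return np.array(p)+np.array(d)*s[i[0]] if len(i) else None
for lab,y,f in(('start',.08,'%s0.png'),('end',-.06,'end_%s.png')):
    E={}
    for n in('top','side'):
        g=cv2.GaussianBlur(cv2.cvtColor(cv2.imread('pics/'+f%n),cv2.COLOR_BGR2GRAY),(0,0),.6)
        for k,X in(('+y',O-.030*ex+(y+.02)*ey),):
            q=proj(n,X+[0,0,.129]);q2=proj(n,X+.01*ey+[0,0,.129]);d=(q2-q)/np.linalg.norm(q2-q)
            E[n,k]=cross(g,q-3*d,d,0,14)
    X=tri(E['top','+y'],E['side','+y']);print(lab,X.round(4),'rack y,z',((X-O)@ey).round(4),X[2].round(4))
E
```

```text
start [0.5322 0.3077 0.1296] rack y,z 0.1048 0.1296
end [0.505  0.1723 0.1292] rack y,z -0.0333 0.1292
```

```bash
python3 -c "
from workcell import r
print(r.sign_off())"
```

```text
the job is handed in; nothing more can be done
None
```

The job is handed in at about 34 s: the thin, middle and thick cans went in that order, and the cover is shut (138 mm measured travel, firm against its stop) with the tab up again; the before-and-after pictures show the bowl, carton and jar unmoved.

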